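Close a jar into the vacuum sealer

ROBOT

A 6-joint arm with a two-finger parallel gripper is mounted at the origin on a cart in front of the work surface, level with it; the furniture and walls round the work are solid. World frame = base frame: x ahead of the robot, y to its left, z up, the work surface at z = 0. Lengths are in m, angles in rad, forces in N, time in s.
With the tool pointing down it reaches from about 0.35 to 0.975 m from the base axis. Payload 17.4 kg.
Tool frame: the origin (TCP) lies between the finger pads; the fingertips stand 8 mm ahead of it and the grasp point (between the pads) lies 11 mm behind it (bot.tcp_to_tips is the z of the fingertips in the tool frame, in m); z points along the fingers, y is the line along which they close (so a half turn about z gives the same grasp; the last joint's range is limited). The gripper opens to 85 mm and grips with 20 to 120 N. Pads are 22 mm wide; open, the fingers measure 114 mm over their backs; the gripper's body (76 mm by 85 mm) begins 54 mm behind the grasp point. The pads swing forward as they close: fully open they stand 13 mm farther back than shut.
Start: joints at [-1.143, 0.116, 1.442, -0, 1.584, -0.038], TCP at [0.303, -0.603, 0.239] pointing down, gripper open.
Joint ranges: [-2.83, 2.83], [-0.83, 2.19], [0.07, 2.5], [-1.14, 4.28], [0.01, 3], [-2.97, 2.97]. Speed limits (rad/s): [1.89, 1.89, 2.22, 3.14, 3.14, 3.14].

INTERFACE

Orientations are given as a 3x3 rotation matrix whose columns are the frame's x, y, z axes.
In Python, from workcell import observe, cams, bot, regions_of gives the robot as it stands.
- The arm moves only by the tool send_rows, never from a script. Its argument "steps" is a list of rows, each a list of 6 numbers: the shift along the tool's x, y, z in cm, then the turn, a rotation vector about the tool's x, y, z in rad. In form: [[x, y, z, wx, wy, wz], ...]. A call has exactly 10 rows; each row shifts and turns the commanded pose from where the row before left it, along the tool's axes as they then stand; what a row does not reach is not made up. A row lasts 1/10 s, in which the tool goes at most 50 mm and 8.59 degrees, less where a joint would pass 70% of its speed; a pose out of reach is approached as far as the arm can. A call is refused whole if a number of a shift passes 5 or a number of a turn 0.15, either way. A call with a gripper value outside its range is refused whole. "grip" is the opening, from -1 (shut) to 1 (fully open), set as the call begins (left out, the last holds). The fingers move at their own pace and stop on an object; the grip force is fixed at half the most. Time passes only in rows, so rows that do not move let the fingers close, or fill a call up. It gives the time, the measured TCP pose, the force, the opening and the grip force at its end, in the units of the state.
- observe(): the state, without advancing time (a new reading comes with each control period).
- cams.capture(name): name is "side" or "top" or "wrist"; returns a dict with "image" (400x640x3 uint8, red, green, blue), "z_map" (400x640 float32, m along the optical axis (not along the pixel's ray), 0 where there is no reading), "fx", "fy", "cx", "cy" (pixels), "rvec" (rotation vector, rad) and "tvec" (3), from world to camera coordinates, as OpenCV has them. Camera axes: x right, y down, z forward; pixel columns grow to the right and rows downward; lengths in m; the calibration is good to about 2 mm. A picture is of the moment at which its call begins.
- bot.hand_in(): hands the job in; it is judged then, once.
Trained networks look in the newest picture that a camera, given by its name, has taken for a name from the list of things; names that differ only in an ending like _2 or _b are one class to them, and where a whole thing is asked for, a point or a joint stands for the part that bears it (a point fixed in the world has none). Each returns a list of dicts, best first, with "confidence" (0 to 1); they miss things now and then, are a little off and sometimes report something else, mostly with a low value. They report only what shows in the picture. A call takes as long as a camera call. They do not tell look-alikes from the thing itself.
- regions_of(camera, name): "region" (400x640 bool, what is visible of it) and "extent" ([left, top, width, height] in pixels, round what is visible of it).
The state is a dict: "time": time; "joint_positions": joint angles; "joint_vel": joint speeds; "joint_torque": joint torques, N m; "eef_pos": TCP position; "orientation": TCP orientation; "contact_force": force on the tool from outside, world axes, zero at the start; "ft_torque": the same for the moment, N m; "grip_width": opening from 0.0 (shut) to 1.0 (fully open); "grip_force": force on a finger pad.
Only numpy, scipy, OpenCV 4.12 (cv2) and the standard library are available. Lean on these libraries where they do the work, as an engineer would, in place of code of your own. Each camera call takes 0.05 s, during which the arm holds its last target. There are 200 camera calls.

TASK

Stand the small spice jar upright in the open chamber of the vacuum sealer. Then take the heavy lid by its handle and bring it down without letting it fall or slam, and press the handle down gently, going by the force you feel, until the latch catches and the lid stays shut on its seal. Do not strain the lid with a hard push, and leave the salt shaker and the tin where they are.

Things in the scene. Friction and masses are not known exactly. Their poses are not given: they have to be found in the camera images.
- sealer: the vacuum sealer: fixed grey box, 236 mm deep (x), 262 wide (y), with a clear-domed lid hinged at its back. Front panel with keys and gauge faces its -x, towards the robot. Origin under its middle on the worktop; x to its back, z up. Chamber inside 125 mm (x) by 174 (y), rim and sealing cord at z = 86 to 90 mm, pump housing behind 82 mm high
- chamber_floor (a point): point on the chamber's floor where the jar stands well: middle across, 30 mm in front of the sealer's origin, 14 mm above the worktop; axes as the sealer's. Upright within 30 mm of it, the jar clears the dome, whose inside is 133 mm above the worktop
- lid_hinge (a point): middle of the lid's hinge axis, 60 mm behind the sealer's origin and 95 mm above the worktop; the axis runs along the sealer's y
- lid (a joint): lid angle about the hinge (rad): near 0 shut, grows opening; stands open at 1.6 to 1.72, held by a stiff hinge. Lid about 0.86 kg (varies), 3 N at the handle; let go below 1.4 it falls and slams. At 0.1 to 0.06 its striker meets the latch's sprung bolt and two sprung lifting pins and it rests there, 7 to 17 mm open at the front, until pressed. Latched it stays below 0.03, else pops up past 0.04
- handle: the lid's U handle. Origin: middle of its round bar, 12 mm thick, 110 long along the sealer's y, 41 mm clear of the lid frame. At lid angle t it lies -212 cos t + 18 sin t (sealer x) and 212 sin t + 18 cos t (z) mm from the hinge axis. Pinch it from above, fingers closing along sealer x; it turns between the pads as the lid comes down
- jar: the spice jar to be sealed: glass, round screw cap (top 20 mm), 46 mm across, 106 high, 0.11 kg; stands upright at the robot's right with the shaker and the tin, any of the three in any place. Origin: centre of its underside. Two like jars far back by the wall stay there
- shaker: salt shaker, waisted with a domed top, 44 mm across, 90 mm high; stays where it is. Origin: centre of its underside
- tin: low food tin, 75 mm across, 58 mm high; stays where it is. Origin: centre of its underside
- seal (a joint): how far the lid has squeezed the rubber sealing cord on the front rim (m): 0 free, 30 N per mm, strained beyond 0.00065. The push-in frame with cord, pins and latch sits up to 3 mm high or low, not measured, so the latch catches at a lid angle anywhere from 0.024 to -0.018: feel for it. It catches at 6 to 16 N net push down on the handle (as the tool reads); over about 18 N strains the seal
There are look-alikes about, which are no part of the job. Leave any blue or purple look-alike of the jar alone.

How it is judged:
By the outcome, as a careful person would: the job done as asked, in the order asked, and still so for the second after the job is handed in, with the robot touching nothing.
It also fails if it takes over 72 s, if anything falls off the work surface, if the arm or the gripper's body presses on something with over 40 N, if the wrist force passes 120 N, or if a joint passes its speed limit or range.

## Working session

There is one attempt and no reset: what is moved stays moved. The work goes in short steps, Python scripts to look and compute and a tool call to move; the robot and the scene stay as the last step left them, time stands still between calls to the robot, and variables do not carry over. Pictures are saved under pics/ and viewed, at most 10 in all, crops included, and the job is handed in when it is done.

Besides the shell and the picture viewer there is one more tool, called after "Emit:" as name(argument=value, ...) on one line, values as JSON. send_rows: Moves the arm, as the interface text tells. Its arguments: {"type":"object","properties":{"steps":{"type":"array"},"grip":{"type":"number"}},"required":["steps"]}

```bash
mkdir -p pics; cat > h.py <<'E'
import numpy as np, cv2
from workcell import observe, cams, bot, regions_of
def cap(n): return cams.capture(n)
def world(c,mask):
    v,u=np.nonzero(mask&(c["z_map"]>0)); z=c["z_map"][v,u]
    P=np.c_[(u-c["cx"])/c["fx"]*z,(v-c["cy"])/c["fy"]*z,z]
    R,_=cv2.Rodrigues(np.array(c["rvec"],float)); return (P-np.array(c["tvec"]).ravel())@R
def save(c,f): cv2.imwrite("pics/"+f,c["image"][...,::-1])
E
python3 - <<'E'
from h import *
s=observe(); print({k:np.round(v,3) for k,v in s.items()})
ims=[]
for n in ["top","side"]:
    c=cap(n); save(c,n+"0.png")
    for o in ["jar","shaker","tin","sealer","handle","lid"]:
        for r in regions_of(n,o)[:4]:
            p=world(c,r["region"])
            if len(p): print(n,o,round(r["confidence"],2),r["extent"],len(p),np.round(np.percentile(p,[2,50,98],axis=0),3).tolist(),np.median(c["image"][r["region"]],axis=0))
E
```

```text
{'time': np.float64(0.0), 'joint_positions': array([-1.143,  0.116,  1.442, -0.   ,  1.584, -0.038]), 'joint_vel': array([ 0.   , -0.   , -0.   , -0.   , -0.001,  0.002]), 'joint_torque': array([-4.0000e-03, -7.3199e+01, -6.3248e+01, -0.0000e+00,  6.0000e-03,
       -0.0000e+00]), 'eef_pos': array([ 0.303, -0.603,  0.239]), 'orientation': array([[ 0.893,  0.449, -0.001],
       [ 0.449, -0.893,  0.001],
       [ 0.   , -0.001, -1.   ]]), 'contact_force': array([-0.194, -0.864, -0.07 ]), 'ft_torque': array([-0.018,  0.003, -0.013]), 'grip_force': np.float64(0.0), 'grip_width': np.float64(0.997)}
top jar 0.86 [319.6, 168.1, 17.3, 21.7] 309 [[0.58, -0.2, 0.021], [0.597, -0.18, 0.105], [0.622, -0.161, 0.11]] [ 48.  107.  228.5]
top jar 0.85 [363.7, 167.1, 18.7, 24.2] 313 [[0.577, -0.321, 0.024], [0.595, -0.297, 0.105], [0.617, -0.279, 0.109]] [106. 135.  88.]
top jar 0.75 [304.1, 220.7, 17.6, 18.3] 277 [[0.448, -0.166, -0.0], [0.471, -0.145, 0.106], [0.494, -0.122, 0.109]] [144.  76. 197.]
top jar 0.66 [421.9, 183.7, 30.6, 19.7] 420 [[0.535, -0.501, 0.015], [0.555, -0.473, 0.104], [0.578
[... 1614 characters left out ...]
38, 0.092]] [143. 144. 144.]
side tin 0.57 [335.6, 163.8, 23.1, 28.7] 650 [[0.407, -0.309, 0.001], [0.444, -0.263, 0.055], [0.477, -0.236, 0.062]] [188. 166. 120.]
side sealer 0.63 [271.1, 250.6, 125.8, 132.5] 9964 [[0.454, 0.006, 0.011], [0.575, 0.149, 0.082], [0.69, 0.268, 0.308]] [131. 136. 142.]
side handle 0.62 [277.6, 276.6, 39.7, 57.6] 483 [[0.639, 0.085, 0.237], [0.669, 0.157, 0.307], [0.686, 0.212, 0.313]] [90. 91. 95.]
side lid 0.68 [270.3, 251.4, 128.1, 132.6] 10083 [[0.453, 0.005, 0.01], [0.575, 0.149, 0.082], [0.691, 0.269, 0.308]] [130. 136. 141.]
side lid 0.65 [275.0, 261.9, 56.5, 96.2] 2312 [[0.615, 0.055, 0.118], [0.658, 0.164, 0.239], [0.695, 0.248, 0.311]] [160. 161. 171.]
```

```bash
python3 - <<'E'
import cv2,numpy as np
a=cv2.imread("pics/top0.png")[100:280,120:460]; b=cv2.imread("pics/side0.png")[90:390,200:440]
a=cv2.resize(a,None,fx=1.55,fy=1.55); b=cv2.resize(b,(0,0),fx=1,fy=1)
o=np.zeros((600,800,3),np.uint8); o[:a.shape[0],:a.shape[1]]=a; o[290:290+300,0:240]=b
o[290:590,250:790]=cv2.resize(b[:150,60:190+0],(540,300))[:300]
cv2.imwrite("pics/m0.png",o)
E
```

```text
(no output)
```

View pics/m0.png

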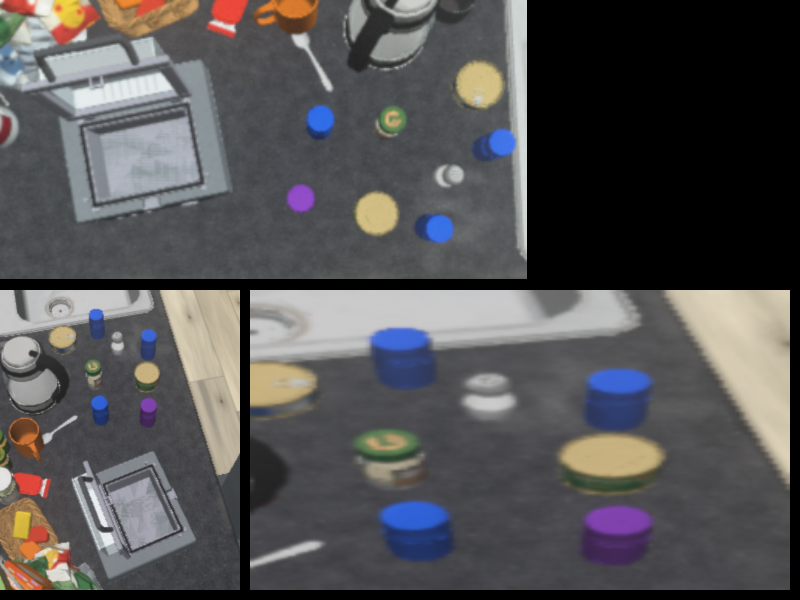

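```bash
cat > m.py <<'E'
from h import *
from scipy.optimize import minimize
P=[];H=[];J=[]
for n in ["top","side"]:
    c=cap(n)
    r=regions_of(n,"sealer")[0]["region"]; p=world(c,r)
    P.append(p[(p[:,2]>.07)&(p[:,2]<.098)])
    for r in regions_of(n,"handle")[:1]:
        q=world(c,r["region"]);q=q[q[:,2]>.298];H.append(q)
        m=q.mean(0);u,s,v=np.linalg.svd((q-m)[:,:2]);d=v[0]
        print(n,"bar",m,d,np.percentile((q-m)[:,:2]@d,[2,98]),"zmax",np.percentile(q[:,2],95))
    al=world(c,np.ones(c["z_map"].shape,bool))
    k=al[(np.hypot(al[:,0]-.597,al[:,1]+.298)<.04)&(al[:,2]>.1)]
    (cx,cy),rad=cv2.minEnclosingCircle(k[:,:2].astype(np.float32));print(n,"jar",cx,cy,rad,k.mean(0),np.median(k[:,2]))
    p=P[-1]
    rc=cv2.minAreaRect(p[:,:2].astype(np.float32)); print("rect",rc)
p=np.vstack(P)
# edges by yaw
best=[]
for a in np.radians(np.arange(-25,25.1,.25)):
    ex=np.array([np.cos(a),np.sin(a)]);ey=np.array([-np.sin(a),np.cos(a)])
    X=p[:,:2]@ex;Y=p[:,:2]@ey
    w=np.percentile(Y,99.5)-np.percentile(Y,.5); f=np.percentile(X,.5)
    best.append((w,-f,np.degrees(a),np.percentile(Y,[.5,99.5]).mean(),f))
b=min(best,key=lambda t:t[0]-0*t[1]);print(b); g=max(best,key=lambda t:t[4]+0);
bb=min(best,key=lambda t:abs(t[0])); 
for b in sorted(best)[:4]:
    a=np.radians(b[2]);ex=np.array([np.cos(a),np.sin(a)]);ey=np.array([-np.sin(a),np.cos(a)])
    print(b,"origin",(b[4]+.118)*ex+b[3]*ey)
E
python3 m.py
```

```text
top bar [0.67352056 0.14665399 0.30759124] [ 0.18926788 -0.98192549] [-0.05835551  0.05824228] zmax 0.31070639631781677
top jar 0.5997090935707092 -0.3012351393699646 0.022848637774586678 [ 0.59953788 -0.30099028  0.1061141 ] 0.1060992805239017
rect ((0.6004800796508789, 0.1323605477809906), (0.2885971963405609, 0.2607094347476959), 10.552579879760742)
side bar [0.67212979 0.15509775 0.30837881] [-0.19289559  0.98121929] [-0.06046656  0.05574906] zmax 0.311939284347118
side jar 0.5990980267524719 -0.29762837290763855 0.024092940613627434 [ 0.59771129 -0.2973589   0.10587913] 0.10596504799522634
rect ((0.573502779006958, 0.1315334290266037), (0.2382485568523407, 0.2623522877693176), 10.940600395202637)
(np.float64(0.2634947986844405), np.float64(-0.4712341122105197), np.float64(11.5), np.float64(0.013165672725960205), np.float64(0.4712341122105197))
(np.float64(0.2634947986844405), np.float64(-0.4712341122105197), np.float64(11.5), np.float64(0.013165672725960205), np.float64(0.4712341122105197)) origin [0.57478025 0.13037576]
(np.float64(0.2635120795571487), np.float64(-0.47141598859867584), np.float64(11.25), np.float64(0.015703452270395032), np.float64(0.47141598859867584)) origin [0.57502693 0.13039107]
(np.float64(0.26357611427280375), np.float64(-0.47148745025913524), np.float64(11.0), np.float64(0.018265018426358824), np.float64(0.47148745025913524)) origin [0.57517178 0.13040895]
(np.float64(0.26365293824907005), np.float64(-0.47104934338704), np.float64(10.5), np.float64(0.0233795444771571), np.float64(0.47104934338704)) origin [0.57492507 0.13033377]
```

Emit:
send_rows(steps=[[2.5,-0.9,0,0,0,0],[4.5,-1.55,0,0,0,0],[4.5,-1.55,0,0,0,0],[4.5,-1.55,0,0,0,0],[4.5,-1.55,0,0,0,0],[4.5,-1.55,0,0,0,0],[4.5,-1.55,0,0,0,0],[4.5,-1.55,0,0,0,0],[4.0,-1.5,0,0,0,0],[2.1,-0.6,0,0,0,0]], grip=1)

```text
time: 2.0
eef_pos: [0.6011, -0.2965, 0.2393]
orientation: [[0.892, 0.451, 0.0], [0.451, -0.892, 0.0], [0.0, -0.0, -1.0]]
contact_force: [-0.5, -1.1, 0.1]
grip_width: 0.998
grip_force: 0.0
```

```bash
python3 - <<'E'
from h import *
s=observe();print(s["eef_pos"],s["orientation"][:,1],s["contact_force"])
c=cap("top");al=world(c,np.ones((400,640),bool))
k=al[(abs(al[:,0]-.67)<.04)&(abs(al[:,1]+.3)<.08)&(al[:,2]>.1)];print("kettle",len(k),k.min(0) if len(k) else 0,k.max(0) if len(k) else 0)
w=cap("wrist");save(w,"w1.png");al=world(w,np.ones((400,640),bool))
for x,y in [(.599,-.299)]:
    k=al[(np.hypot(al[:,0]-x,al[:,1]-y)<.04)&(al[:,2]>.1)&(al[:,2]<.11)]
    if len(k): print(cv2.minEnclosingCircle(k[:,:2].astype(np.float32)),k.mean(0),len(k))
for r in regions_of("wrist","jar"): 
    p=world(w,r["region"]);p=p[p[:,2]>.1]; print(r["confidence"],r["extent"],p.mean(0) if len(p) else 0, np.median(w["image"][r["region"]],axis=0))
E
```

```text
[ 0.60107291 -0.29648429  0.23926979] [ 4.51105581e-01 -8.92470542e-01 -2.93340248e-04] [-0.45445337 -1.1315794   0.06814002]
kettle 1098 [ 0.63001806 -0.3333337   0.11874019] [ 0.70991392 -0.22422974  0.57634162]
((0.5973358154296875, -0.2998744249343872), 0.022920815274119377) [ 0.59843929 -0.29931878  0.10585142] 1964
0.77 [285.0, 291.5, 37.5, 69.4] [ 0.43246315 -0.3652023   0.10559738] [ 46.  67. 126.]
0.74 [415.0, 241.5, 71.3, 62.5] [ 0.57270987 -0.48291712  0.10499824] [ 53.  68. 118.]
0.73 [167.5, 97.8, 81.4, 56.7] [ 0.60122617 -0.17944079  0.10597749] [ 59. 116. 235.]
0.62 [296.8, 144.7, 51.4, 72.7] [ 0.59843409 -0.29929667  0.10585238] [121. 158.  99.]
0.55 [88.0, 186.4, 92.2, 74.8] [ 0.47048758 -0.14462216  0.10562253] [114.  66. 144.]
```

View pics/w1.png

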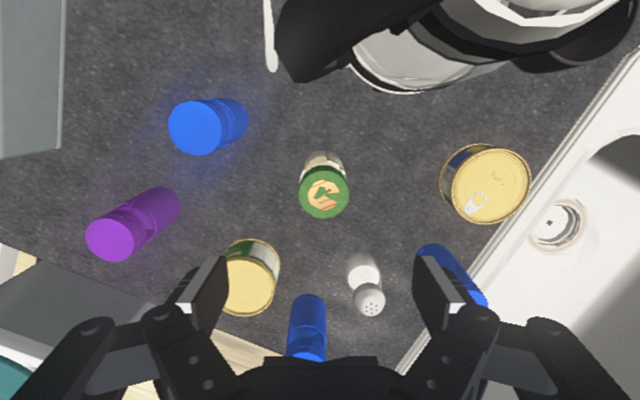

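```bash
python3 - <<'E'
from h import *
w=cap("wrist");m=np.zeros((400,640),bool);m[:95,150:640]=1;al=world(w,m)
k=al[(al[:,2]>.03)&(al[:,2]<.3)]
d=np.hypot(k[:,0]-.598,k[:,1]+.2995);
for lo,hi in [(.05,.1),(.1,.15),(.15,.2),(.2,.3)]:
    q=(k[:,2]>lo)&(k[:,2]<hi)
    if q.any(): i=np.argmin(np.where(q,d,9));print(lo,d[i],k[i])
E
```

```text
0.05 0.0974119317023289 [ 0.68415511 -0.25404253  0.09308471]
0.1 0.09181348891929389 [ 0.67399122 -0.24797281  0.14364689]
0.15 0.0917797970172069 [ 0.67427907 -0.24846045  0.15528569]
0.2 0.09310422536611263 [ 0.67613417 -0.24886949  0.20053926]
```

Emit:
send_rows(steps=[[-0.4,0.1,1.5,0,0,0],[0,0,2.5,0,0,0],[0,0,2.5,0,0,0],[0,0,2.5,0,0,0],[0,0,2.5,0,0,0],[0,0,2.0,0,0,0],[0,0,2.0,0,0,0],[0,0,1.5,0,0,0],[0,0,0.5,0,0,0],[0,0,0,0,0,0]])

```text
time: 3.2
eef_pos: [0.5955, -0.3023, 0.0636]
orientation: [[0.894, 0.449, -0.001], [0.449, -0.894, 0.0], [-0.001, -0.001, -1.0]]
contact_force: [-0.3, -0.2, -0.2]
grip_width: 1.0
grip_force: 0.0
```

Emit:
send_rows(steps=[[0,0,0,0,0,0],[0,0,0,0,0,0],[0,0,0,0,0,0],[0,0,0,0,0,0],[0,0,0,0,0,0],[0,0,0,0,0,0],[0,0,0,0,0,0],[0,0,0,0,0,0],[0,0,0,0,0,0],[0,0,0,0,0,0]], grip=-1)

```text
time: 4.2
eef_pos: [0.5966, -0.3021, 0.0655]
orientation: [[0.893, 0.449, 0.001], [0.449, -0.893, -0.001], [0.001, 0.001, -1.0]]
contact_force: [-1.6, 0.5, 6.4]
grip_width: 0.516
grip_force: 61.4
```

Emit:
send_rows(steps=[[0,0,-0.5,0,0,0],[0,0,-1.5,0,0,0],[0,0,-2,0,0,0],[0,0,-2,0,0,0],[0,0,-2,0,0,0],[0,0,-2,0,0,0],[0,0,-2,0,0,0],[0,0,-2,0,0,0],[0,0,-1,0,0,0],[0,0,0,0,0,0]])

```text
time: 5.2
eef_pos: [0.5965, -0.3021, 0.2165]
orientation: [[0.893, 0.449, 0.002], [0.449, -0.893, -0.001], [0.002, 0.002, -1.0]]
contact_force: [-0.2, 0.6, -0.9]
grip_width: 0.518
grip_force: 61.2
```

```bash
python3 - <<'E'
from h import *
s=observe();print(s["eef_pos"],s["orientation"],s["contact_force"],s["grip_width"])
w=cap("wrist");save(w,"w2.png")
c=cap("side")
for r in regions_of("side","jar"):
    p=world(c,r["region"]);print(r["confidence"],r["extent"],np.round(np.percentile(p,[2,50,98],axis=0),3).tolist(),np.median(c["image"][r["region"]],axis=0))
E
```

```text
[ 0.59649666 -0.30213285  0.21647958] [[ 0.89345066  0.44915502  0.00238438]
 [ 0.44915874 -0.89345097 -0.00133574]
 [ 0.00153038  0.00226438 -0.99999627]] [-0.24944343  0.6401643  -0.93684257] 0.517879732834778
0.87 [339.8, 133.2, 17.5, 28.4] [[0.399, -0.382, 0.014], [0.418, -0.354, 0.085], [0.436, -0.346, 0.11]] [ 44.  62. 117.]
0.84 [341.0, 201.4, 18.1, 30.4] [[0.439, -0.163, 0.002], [0.471, -0.129, 0.089], [0.491, -0.119, 0.111]] [ 81.  53. 102.]
0.74 [278.2, 133.2, 19.5, 31.2] [[0.58, -0.313, 0.153], [0.606, -0.282, 0.213], [0.62, -0.274, 0.259]] [102. 108.  93.]
0.55 [293.1, 197.5, 14.9, 28.1] [[0.582, -0.196, 0.015], [0.602, -0.163, 0.096], [0.623, -0.154, 0.11]] [ 39.  63. 129.]
0.49 [299.2, 119.8, 5.9, 11.9] [[0.533, -0.474, 0.022], [0.54, -0.464, 0.057], [0.547, -0.459, 0.085]] [41.  56.5 95. ]
```

View pics/w2.png

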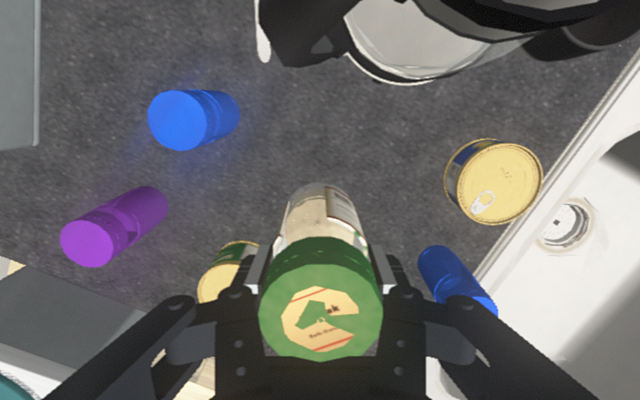

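Emit:
send_rows(steps=[[0.4,-2.0,0,0,0,0],[0.7,-4.1,0,0,0,0],[0.7,-4.1,0,0,0,0],[0.7,-4.1,0,0,0,0],[0.7,-4.1,0,0,0,0],[0.7,-4.1,0,0,0,0],[2.2,-4.0,0,0,0,0],[2.2,-4.0,0,0,0,0],[2.2,-4.0,0,0,0,0],[2.0,-3.6,0,0,0,0]])

```text
time: 6.35
eef_pos: [0.536, 0.0966, 0.2133]
orientation: [[0.893, 0.449, -0.001], [0.449, -0.893, -0.0], [-0.001, -0.0, -1.0]]
contact_force: [0.3, -0.5, -1.2]
grip_width: 0.516
grip_force: 61.3
```

Emit:
send_rows(steps=[[1.2,-2.0,0,0,0,0],[0.4,-0.8,0,0,0,0],[0,0,0,0,0,0.04],[0,0,0,0,0,0.08],[0,0,0,0,0,0.08],[0,0,0,0,0,0.07],[0,0,0,0,0,0],[0,0,0,0,0,0],[0,0,0,0,0,0],[0,0,0,0,0,0]])

```text
time: 7.35
eef_pos: [0.5384, 0.1267, 0.2142]
orientation: [[0.981, 0.195, -0.0], [0.195, -0.981, -0.0], [-0.0, 0.0, -1.0]]
contact_force: [0.5, -0.8, -0.7]
grip_width: 0.517
grip_force: 61.3
```

```bash
python3 - <<'E'
from h import *
s=observe();print(s["eef_pos"],s["orientation"],s["contact_force"],s["grip_width"])
d=np.array([.545,.125,.0805])-s["eef_pos"];print("tool delta",s["orientation"].T@d)
w=cap("side");save(w,"s2.png")
cv2.imwrite("pics/s2c.png",cv2.resize(cv2.imread("pics/s2.png")[150:390,180:440],None,fx=2.3,fy=2.3))
E
```

```text
[0.53838856 0.12666559 0.21423048] [[ 9.80721109e-01  1.95412624e-01 -1.14850601e-04]
 [ 1.95412618e-01 -9.80721115e-01 -6.08215504e-05]
 [-1.24521708e-04  3.72057218e-05 -9.99999992e-01]] [ 0.47729855 -0.78786624 -0.67520488] 0.5170415224571032
tool delta [0.00617515 0.00292046 0.13372982]
```

View pics/s2c.png

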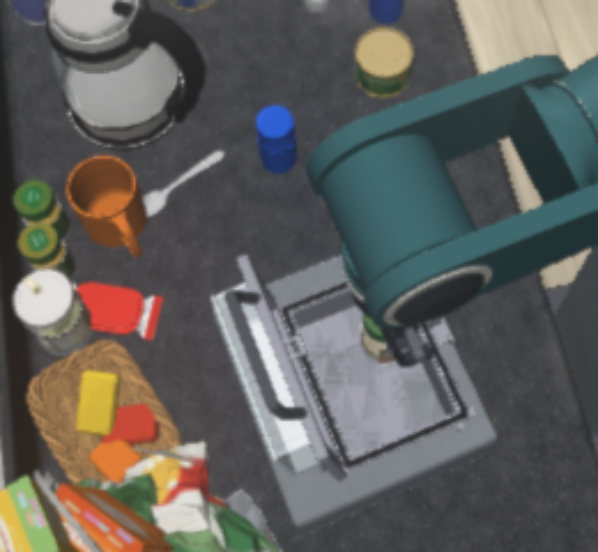

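Emit:
send_rows(steps=[[0.3,0.2,1,0,0,0],[0.3,0.1,2,0,0,0],[0,0,2,0,0,0],[0,0,2,0,0,0],[0,0,2,0,0,0],[0,0,1.5,0,0,0],[0,0,1.2,0,0,0],[0,0,0.7,0,0,0],[0,0,0.4,0,0,0],[0,0,0,0,0,0]])

```text
time: 8.4
eef_pos: [0.5449, 0.125, 0.0862]
orientation: [[0.981, 0.195, -0.0], [0.195, -0.981, -0.0], [-0.0, -0.0, -1.0]]
contact_force: [-0.3, -0.5, -0.7]
grip_width: 0.514
grip_force: 61.3
```

Emit:
send_rows(steps=[[0,0,0.2,0,0,0],[0,0,0.2,0,0,0],[0,0,0.1,0,0,0],[0,0,0,0,0,0],[0,0,0,0,0,0],[0,0,0,0,0,0],[0,0,0,0,0,0],[0,0,0,0,0,0],[0,0,0,0,0,0],[0,0,0,0,0,0]])

```text
time: 9.4
eef_pos: [0.5449, 0.125, 0.0813]
orientation: [[0.981, 0.195, -0.0], [0.195, -0.981, -0.0], [-0.0, 0.0, -1.0]]
contact_force: [0.7, -1.0, 0.9]
grip_width: 0.515
grip_force: 61.3
```

Emit:
send_rows(steps=[[0,0,0.1,0,0,0],[0,0,0.05,0,0,0],[0,0,0,0,0,0],[0,0,0,0,0,0],[0,0,0,0,0,0],[0,0,0,0,0,0],[0,0,0,0,0,0],[0,0,0,0,0,0],[0,0,0,0,0,0],[0,0,0,0,0,0]])

```text
time: 10.4
eef_pos: [0.5448, 0.1251, 0.0798]
orientation: [[0.981, 0.195, -0.0], [0.195, -0.981, 0.0], [-0.0, -0.0, -1.0]]
contact_force: [1.3, -0.3, -2.2]
grip_width: 0.518
grip_force: 61.3
```

Emit:
send_rows(steps=[[0,0,0.1,0,0,0],[0,0,0.05,0,0,0],[0,0,0,0,0,0],[0,0,0,0,0,0],[0,0,0,0,0,0],[0,0,0,0,0,0],[0,0,0,0,0,0],[0,0,0,0,0,0],[0,0,0,0,0,0],[0,0,0,0,0,0]])

```text
time: 11.4
eef_pos: [0.5452, 0.1251, 0.0795]
orientation: [[0.981, 0.195, 0.001], [0.195, -0.981, 0.0], [0.001, -0.0, -1.0]]
contact_force: [-3.8, -0.6, 9.9]
grip_width: 0.516
grip_force: 62.3
```

Emit:
send_rows(steps=[[0,0,0,0,0,0],[0,0,0,0,0,0],[0,0,0,0,0,0],[0,0,0,0,0,0],[0,0,0,0,0,0],[0,0,-0.5,0,0,0],[0,0,-1,0,0,0],[0,0,-1.5,0,0,0],[0,0,-2,0,0,0],[0,0,-2,0,0,0]], grip=1)

```text
time: 12.4
eef_pos: [0.545, 0.1251, 0.1505]
orientation: [[0.981, 0.195, 0.001], [0.195, -0.981, 0.0], [0.001, -0.0, -1.0]]
contact_force: [-0.0, -0.1, 0.5]
grip_width: 0.999
grip_force: 0.0
```

Emit:
send_rows(steps=[[0,0,-3,0,0,0],[0,0,-4,0,0,0],[0,0,-4,0,0,0],[0,0,-4,0,0,0],[0,0,-4,0,0,0],[0,0,-4,0,0,0],[0,0,-2,0,0,0],[0,0,0,0,0,-0.05],[0,0,0,0,0,-0.12],[0,0,0,0,0,-0.13]])

```text
time: 13.4
eef_pos: [0.5444, 0.125, 0.4]
orientation: [[0.877, 0.48, 0.001], [0.48, -0.877, 0.0], [0.001, 0.0, -1.0]]
contact_force: [0.6, 0.1, -0.2]
grip_width: 0.998
grip_force: 0.0
```

Emit:
send_rows(steps=[[0,0,0,0,0,-0.15],[0,0,0,0,0,-0.15],[0,0,0,0,0,-0.15],[0,0,0,0,0,-0.15],[0,0,0,0,0,-0.15],[0,0,0,0,0,-0.15],[0,0,0,0,0,-0.15],[0,0,0,0,0,-0.14],[0,0,0,0,0,-0.09],[0,0,0,0,0,0]])

```text
time: 14.4
eef_pos: [0.5445, 0.125, 0.3997]
orientation: [[-0.205, 0.979, 0.001], [0.979, 0.205, 0.0], [-0.0, 0.001, -1.0]]
contact_force: [-0.1, -0.4, -0.1]
grip_width: 0.995
grip_force: 0.0
```

```bash
cat > k.py <<'E'
from h import *
s=observe();R=s["orientation"];print(s["eef_pos"],R,s["contact_force"])
for n in ["wrist","side","top"]:
    c=cap(n);save(c,n+"3.png")
    for r in regions_of(n,"jar"):
        p=world(c,r["region"]);p=p[p[:,2]>.08]
        if len(p) and abs(p[:,1].mean()-.125)<.1: print(n,"jar",r["confidence"],np.round(np.percentile(p,[2,50,98],axis=0),3).tolist())
    for r in regions_of(n,"handle")[:1]:
        q=world(c,r["region"]);q=q[(q[:,2]>.294)&(q[:,2]<.32)]
        if len(q)>20:
            m=q.mean(0);d=np.linalg.svd((q-m)[:,:2],full_matrices=False)[2][0];t=(q-m)[:,:2]@d
            print(n,"bar",r["confidence"],m+np.r_[d,0]*np.percentile(t,[1,99]).mean(),d,np.percentile(t,[1,99]),"ztop",np.percentile(q[:,2],97))
E
python3 k.py
```

```text
[0.54448611 0.12497492 0.39973957] [[-2.05065052e-01  9.78747537e-01  1.25833708e-03]
 [ 9.78748346e-01  2.05064911e-01  2.41378587e-04]
 [-2.17920834e-05  1.28109364e-03 -9.99999179e-01]] [-0.06182799 -0.35596033 -0.12501741]
wrist jar 0.81 [[0.525, 0.107, 0.084], [0.545, 0.13, 0.12], [0.566, 0.149, 0.122]]
wrist bar 0.77 [0.66922444 0.15099248 0.30692821] [ 0.1909748  -0.98159494] [-0.05502213  0.0649596 ] ztop 0.3103774520145609
side jar 0.91 [[0.529, 0.11, 0.082], [0.548, 0.133, 0.119], [0.568, 0.15, 0.124]]
side jar 0.21 [[0.615, 0.057, 0.116], [0.657, 0.165, 0.24], [0.695, 0.247, 0.31]]
side bar 0.59 [0.67197697 0.1529429  0.30804801] [-0.19023376  0.98173882] [-0.06325292  0.0553424 ] ztop 0.3120204610015146
top jar 0.66 [[0.527, 0.103, 0.083], [0.547, 0.119, 0.119], [0.567, 0.143, 0.123]]
top bar 0.81 [0.67456978 0.14197261 0.30765139] [ 0.17372469 -0.98479426] [-0.05795698  0.05238769] ztop 0.31124850311997376
```

View pics/wrist3.png

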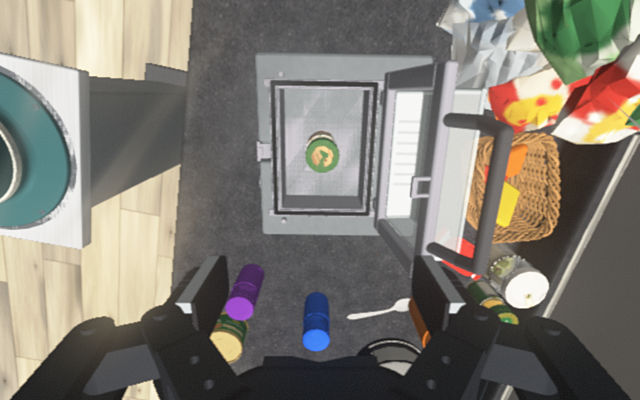

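Emit:
send_rows(steps=[[0,1,0,0,0,0.014],[0,2,0,0,0,0],[-0.1,3,0,0,0,0],[0,3,0,0,0,0],[0,2.5,0,0,0,0],[0,1.4,0,0,0,0],[0,0,1,0,0,0],[0,0,1.5,0,0,0],[0,0,1,0,0,0],[0,0,0,0,0,0]], grip=0.3)

```text
time: 15.85
eef_pos: [0.6709, 0.1485, 0.3612]
orientation: [[-0.19, 0.982, -0.002], [0.982, 0.19, -0.0], [0.0, -0.002, -1.0]]
contact_force: [-0.6, 0.6, -0.8]
grip_width: 0.647
grip_force: 0.0
```

```bash
sed -i 's/"3.png"/"4.png"/' k.py; python3 k.py
```

```text
[0.67088154 0.14853582 0.36118208] [[-1.89673523e-01  9.81844152e-01 -2.45271572e-03]
 [ 9.81847213e-01  1.89673091e-01 -4.09727954e-04]
 [ 6.29251777e-05 -2.48590664e-03 -9.99996908e-01]] [-0.58836417  0.63256846 -0.82810072]
wrist jar 0.88 [[0.612, 0.147, 0.402], [0.615, 0.15, 0.403], [0.62, 0.152, 0.406]]
wrist jar 0.6 [[0.527, 0.107, 0.083], [0.55, 0.131, 0.12], [0.569, 0.149, 0.121]]
wrist bar 0.71 [0.67141381 0.15225904 0.30783264] [-0.19239738  0.9813171 ] [-0.06434987  0.05407548] ztop 0.3102968416808821
side jar 0.91 [[0.53, 0.11, 0.084], [0.549, 0.133, 0.119], [0.569, 0.149, 0.124]]
side bar 0.62 [0.66896273 0.1714403  0.30778526] [-0.20800527  0.9781277 ] [-0.04329193  0.03839679] ztop 0.3122069397158467
top jar 0.73 [[0.527, 0.102, 0.082], [0.547, 0.119, 0.119], [0.569, 0.144, 0.123]]
top bar 0.68 [0.67777952 0.1236616  0.30761582] [ 0.14686643 -0.98915633] [-0.03989772  0.03408526] ztop 0.31133961820833156
```

View pics/wrist4.png

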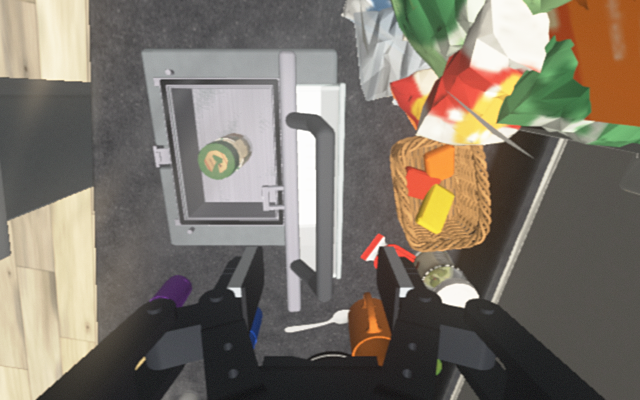

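Emit:
send_rows(steps=[[0.2,0.1,0.8,0,0,0],[0,0,1.2,0,0,0],[0,0,1.3,0,0,0],[0,0,1.2,0,0,0],[0,0,1,0,0,0],[0,0,0.8,0,0,0],[0,0,0.5,0,0,0],[0,0,0,0,0,0],[0,0,0,0,0,0],[0,0,0,0,0,0]])

```text
time: 17.3
eef_pos: [0.6724, 0.1508, 0.296]
orientation: [[-0.19, 0.982, 0.001], [0.982, 0.19, 0.0], [-0.0, 0.001, -1.0]]
contact_force: [0.3, 0.3, 0.7]
grip_width: 0.643
grip_force: 0.0
```

Emit:
send_rows(steps=[[0,0,0,0,0,0],[0,0,0,0,0,0],[0,0,0,0,0,0],[0,0,0,0,0,0],[0,0,0,0,0,0],[0,0,0,0,0,0],[0,0,0,0,0,0],[0,0,0,0,0,0],[0,0,0,0,0,0],[0,0,0,0,0,0]], grip=-1)

```text
time: 18.3
eef_pos: [0.6724, 0.1509, 0.2956]
orientation: [[-0.19, 0.982, 0.001], [0.982, 0.19, 0.0], [-0.0, 0.001, -1.0]]
contact_force: [4.0, -0.1, 5.2]
grip_width: 0.112
grip_force: 58.8
```

```bash
cat > arc.py <<'E'
import numpy as np,sys
t0,t1,n=map(float,sys.argv[1:4]);n=int(n)
s=np.linspace(0,1,n+1);t=t0+(t1-t0)*s
Y=(-212*np.cos(t)+18*np.sin(t))/10;Z=-(212*np.sin(t)+18*np.cos(t))/10
y=np.diff(np.round((Y-Y[0])*20)/20);z=np.diff(np.round((Z-Z[0])*20)/20)
for i in range(0,n,10): print("t=%.2f"%t[min(i+10,n)],[[0,round(a,2),round(b,2),0,0,0] for a,b in zip(y[i:i+10],z[i:i+10])])
E
python3 arc.py 1.67 0.13 50
```

```text
t=1.36 [[0, np.float64(-0.65), np.float64(-0.1), 0, 0, 0], [0, np.float64(-0.65), np.float64(-0.1), 0, 0, 0], [0, np.float64(-0.65), np.float64(-0.05), 0, 0, 0], [0, np.float64(-0.65), np.float64(-0.05), 0, 0, 0], [0, np.float64(-0.65), np.float64(-0.05), 0, 0, 0], [0, np.float64(-0.65), np.float64(0.0), 0, 0, 0], [0, np.float64(-0.65), np.float64(0.0), 0, 0, 0], [0, np.float64(-0.65), np.float64(0.05), 0, 0, 0], [0, np.float64(-0.65), np.float64(0.05), 0, 0, 0], [0, np.float64(-0.65), np.float64(0.05), 0, 0, 0]]
t=1.05 [[0, np.float64(-0.65), np.float64(0.1), 0, 0, 0], [0, np.float64(-0.65), np.float64(0.1), 0, 0, 0], [0, np.float64(-0.65), np.float64(0.15), 0, 0, 0], [0, np.float64(-0.65), np.float64(0.15), 0, 0, 0], [0, np.float64(-0.65), np.float64(0.15), 0, 0, 0], [0, np.float64(-0.6), np.float64(0.2), 0, 0, 0], [0, np.float64(-0.65), np.float64(0.2), 0, 0, 0], [0, np.float64(-0.6), np.float64(0.25), 0, 0, 0], [0, np.float64(-0.6), np.float64(0.25), 0, 0, 0], [0, np.float64(-0.6), np.float64(0.25), 0, 0, 0]]
t=0.75 [[0, np.float64(-0.6), np.float64(0.3), 0, 0, 0], [0, np.float64
[... 750 characters left out ...]
float64(-0.35), np.float64(0.55), 0, 0, 0], [0, np.float64(-0.4), np.float64(0.55), 0, 0, 0], [0, np.float64(-0.35), np.float64(0.55), 0, 0, 0], [0, np.float64(-0.35), np.float64(0.55), 0, 0, 0]]
t=0.13 [[0, np.float64(-0.3), np.float64(0.55), 0, 0, 0], [0, np.float64(-0.3), np.float64(0.6), 0, 0, 0], [0, np.float64(-0.3), np.float64(0.6), 0, 0, 0], [0, np.float64(-0.25), np.float64(0.6), 0, 0, 0], [0, np.float64(-0.25), np.float64(0.6), 0, 0, 0], [0, np.float64(-0.2), np.float64(0.6), 0, 0, 0], [0, np.float64(-0.2), np.float64(0.65), 0, 0, 0], [0, np.float64(-0.2), np.float64(0.6), 0, 0, 0], [0, np.float64(-0.2), np.float64(0.65), 0, 0, 0], [0, np.float64(-0.15), np.float64(0.65), 0, 0, 0]]
```

Emit:
send_rows(steps=[[0,-0.65,-0.1,0,0,0],[0,-0.65,-0.1,0,0,0],[0,-0.65,-0.05,0,0,0],[0,-0.65,-0.05,0,0,0],[0,-0.65,-0.05,0,0,0],[0,-0.65,0,0,0,0],[0,-0.65,0,0,0,0],[0,-0.65,0.05,0,0,0],[0,-0.65,0.05,0,0,0],[0,-0.65,0.05,0,0,0]])

```text
time: 19.3
eef_pos: [0.6082, 0.1385, 0.2977]
orientation: [[-0.19, 0.982, 0.001], [0.982, 0.19, 0.0], [0.0, 0.001, -1.0]]
contact_force: [2.7, 2.3, 5.3]
grip_width: 0.113
grip_force: 64.0
```

Emit:
send_rows(steps=[[0,-0.65,0.1,0,0,0],[0,-0.65,0.1,0,0,0],[0,-0.65,0.15,0,0,0],[0,-0.65,0.15,0,0,0],[0,-0.65,0.15,0,0,0],[0,-0.6,0.2,0,0,0],[0,-0.65,0.2,0,0,0],[0,-0.6,0.25,0,0,0],[0,-0.6,0.25,0,0,0],[0,-0.6,0.25,0,0,0]])

```text
time: 20.3
eef_pos: [0.546, 0.1265, 0.279]
orientation: [[-0.19, 0.982, -0.0], [0.982, 0.19, 0.0], [0.0, -0.0, -1.0]]
contact_force: [-0.3, 3.3, 4.0]
grip_width: 0.115
grip_force: 66.9
```

Emit:
send_rows(steps=[[0,-0.6,0.3,0,0,0],[0,-0.55,0.3,0,0,0],[0,-0.6,0.3,0,0,0],[0,-0.55,0.35,0,0,0],[0,-0.55,0.35,0,0,0],[0,-0.55,0.35,0,0,0],[0,-0.55,0.4,0,0,0],[0,-0.5,0.4,0,0,0],[0,-0.5,0.4,0,0,0],[0,-0.5,0.45,0,0,0]])

```text
time: 21.3
eef_pos: [0.4928, 0.1162, 0.2429]
orientation: [[-0.19, 0.982, 0.0], [0.982, 0.19, 0.0], [0.0, 0.0, -1.0]]
contact_force: [2.6, 5.5, -6.1]
grip_width: 0.116
grip_force: 69.4
```

```bash
cat > st.py <<'E'
from h import *
s=observe();p=s["eef_pos"];R=s["orientation"];ex=np.array([.982,.191])
d=(p[:2]-[.6334,.1425]);X=d@ex*1000;Z=(p[2]+.0088-.095)*1000
print(p,"X,Z",X,Z,"r",np.hypot(X,Z),"(212.8)","t",np.arctan2(Z,-X)-np.arctan2(18,212),"F",s["contact_force"],"Fy tool",s["contact_force"]@R[:,1],s["ft_torque"],s["grip_width"])
E
python3 st.py
```

```text
[0.49276326 0.11624956 0.24293976] X,Z -143.11911290621967 156.73976031644284 r 212.2508726557307 (212.8) t 0.7460879766953339 F [ 2.64454659  5.46192064 -6.11183333] Fy tool 3.6315836988681163 [ 0.82515059 -0.52827631 -0.07145952] 0.11575463358161718
```

Emit:
send_rows(steps=[[0.05,-0.45,0.45,0,0,0],[0,-0.5,0.45,0,0,0],[0.05,-0.45,0.5,0,0,0],[0,-0.4,0.5,0,0,0],[0,-0.45,0.5,0,0,0],[0,-0.4,0.5,0,0,0],[0,-0.35,0.55,0,0,0],[0,-0.4,0.55,0,0,0],[0,-0.35,0.55,0,0,0],[0,-0.35,0.55,0,0,0]])

```text
time: 22.3
eef_pos: [0.4518, 0.1085, 0.192]
orientation: [[-0.189, 0.982, -0.002], [0.982, 0.189, -0.002], [-0.002, -0.002, -1.0]]
contact_force: [-8.6, -7.0, 6.1]
grip_width: 0.115
grip_force: 72.8
```

```bash
python3 st.py
```

```text
[0.45176721 0.10852718 0.19195378] X,Z -184.85221139739133 105.75377766931845 r 212.96525902089638 (212.8) t 0.4349489078786417 F [-8.63566224 -7.01022571  6.09589343] Fy tool -9.817707882900805 [-1.06670816  0.81008878 -0.01863103] 0.11470350850943474
```

Emit:
send_rows(steps=[[-0.05,-0.35,0.5,0,0,0],[0,-0.3,0.6,0,0,0],[0,-0.3,0.6,0,0,0],[0,-0.3,0.6,0,0,0],[0,-0.25,0.6,0,0,0],[0,-0.2,0.6,0,0,0],[0,-0.2,0.6,0,0,0],[0,-0.2,0.5,0,0,0],[0,-0.1,0.4,0,0,0],[0,0,0,0,0,0]])

```text
time: 23.3
eef_pos: [0.4299, 0.1043, 0.1409]
orientation: [[-0.19, 0.982, -0.003], [0.982, 0.19, -0.001], [-0.0, -0.003, -1.0]]
contact_force: [-9.9, -4.0, 1.0]
grip_width: 0.116
grip_force: 74.5
```

```bash
python3 st.py
```

```text
[0.42989504 0.10430433 0.1409493 ] X,Z -207.13724716856376 54.74930197374076 r 214.25061314073884 (212.8) t 0.17370224876121093 F [-9.89543267 -4.02861987  1.02055155] Fy tool -10.483292730016704 [-0.44259562  1.03292197 -0.06572462] 0.11558281008272984
```

Emit:
send_rows(steps=[[0,-0.1,0.2,0,0,0],[0,-0.05,0.2,0,0,0],[0,-0.05,0.2,0,0,0],[0,-0.05,0.2,0,0,0],[0,-0.05,0.2,0,0,0],[0,0,0.1,0,0,0],[0,0,0,0,0,0],[0,0,0,0,0,0],[0,0,0,0,0,0],[0,0,0,0,0,0]])

```text
time: 24.3
eef_pos: [0.427, 0.1037, 0.13]
orientation: [[-0.19, 0.982, -0.003], [0.982, 0.19, -0.001], [-0.0, -0.003, -1.0]]
contact_force: [-7.6, -2.1, -2.6]
grip_width: 0.114
grip_force: 75.6
```

```bash
python3 st.py
```

```text
[0.42702557 0.10374884 0.13001946] X,Z -210.0611639207793 43.81945640732257 r 214.582938155823 (212.8) t 0.12095162126607582 F [-7.61095191 -2.07084164 -2.61092631] Fy tool -7.856869149505557 [-0.42304349  1.02066589 -0.06417555] 0.11443829629980146
```

Emit:
send_rows(steps=[[0,-0.05,0.1,0,0,0],[0,0,0.1,0,0,0],[0,0,0.1,0,0,0],[0,-0.05,0.1,0,0,0],[0,0,0.1,0,0,0],[0,0,0.1,0,0,0],[0,0,0,0,0,0],[0,0,0,0,0,0],[0,0,0,0,0,0],[0,0,0,0,0,0]])

```text
time: 25.3
eef_pos: [0.4257, 0.1035, 0.1239]
orientation: [[-0.19, 0.982, -0.004], [0.982, 0.19, -0.001], [-0.0, -0.004, -1.0]]
contact_force: [-12.4, -4.6, -0.8]
grip_width: 0.114
grip_force: 75.9
```

Emit:
send_rows(steps=[[0,-0.1,0,0,0,0],[0,-0.05,0.1,0,0,0],[0,0,0.1,0,0,0],[0,-0.05,0.1,0,0,0],[0,0,0.1,0,0,0],[0,0,0,0,0,0],[0,0,0,0,0,0],[0,0,0,0,0,0],[0,0,0,0,0,0],[0,0,0,0,0,0]])

```text
time: 26.3
eef_pos: [0.4251, 0.1034, 0.121]
orientation: [[-0.19, 0.982, -0.001], [0.982, 0.19, -0.0], [-0.0, -0.001, -1.0]]
contact_force: [-3.2, -4.3, -2.7]
grip_width: 0.113
grip_force: 75.6
```

```bash
python3 st.py
```

```text
[0.42506583 0.10340844 0.12102349] X,Z -212.05063859075088 34.823494596296186 r 214.8910168030379 (212.8) t 0.0780671594779397 F [-3.24953695 -4.32578082 -2.66031578] Fy tool -4.009656611088924 [-0.58509545  0.06551665  0.02868335] 0.11327094591549283
```

Emit:
send_rows(steps=[[0,0,0.1,0,0,0],[0,-0.05,0.1,0,0,0],[0,0,0.1,0,0,0],[0,0,0,0,0,0],[0,0,0,0,0,0],[0,0,0,0,0,0],[0,0,0,0,0,0],[0,0,0,0,0,0],[0,0,0,0,0,0],[0,0,0,0,0,0]])

```text
time: 27.3
eef_pos: [0.4245, 0.1033, 0.118]
orientation: [[-0.19, 0.982, -0.001], [0.982, 0.19, -0.0], [-0.0, -0.001, -1.0]]
contact_force: [-4.1, -5.0, -1.9]
grip_width: 0.117
grip_force: 75.6
```

Emit:
send_rows(steps=[[0,0,0.1,0,0,0],[0,-0.05,0.1,0,0,0],[0,0,0,0,0,0],[0,0,0,0,0,0],[0,0,0,0,0,0],[0,0,0,0,0,0],[0,0,0,0,0,0],[0,0,0,0,0,0],[0,0,0,0,0,0],[0,0,0,0,0,0]])

```text
time: 28.3
eef_pos: [0.4242, 0.1032, 0.1161]
orientation: [[-0.19, 0.982, -0.0], [0.982, 0.19, -0.0], [-0.0, -0.0, -1.0]]
contact_force: [-2.8, -4.5, -1.7]
grip_width: 0.114
grip_force: 75.6
```

Emit:
send_rows(steps=[[0,0,0.1,0,0,0],[0,-0.03,0.1,0,0,0],[0,0,0,0,0,0],[0,0,0,0,0,0],[0,0,0,0,0,0],[0,0,0,0,0,0],[0,0,0,0,0,0],[0,0,0,0,0,0],[0,0,0,0,0,0],[0,0,0,0,0,0]])

```text
time: 29.3
eef_pos: [0.4238, 0.1032, 0.1141]
orientation: [[-0.19, 0.982, -0.0], [0.982, 0.19, -0.0], [-0.0, -0.0, -1.0]]
contact_force: [-3.8, -4.0, -2.3]
grip_width: 0.119
grip_force: 75.6
```

Emit:
send_rows(steps=[[0,0,0.1,0,0,0],[0,-0.03,0.1,0,0,0],[0,0,0,0,0,0],[0,0,0,0,0,0],[0,0,0,0,0,0],[0,0,0,0,0,0],[0,0,0,0,0,0],[0,0,0,0,0,0],[0,0,0,0,0,0],[0,0,0,0,0,0]])

```text
time: 30.3
eef_pos: [0.4236, 0.1031, 0.1121]
orientation: [[-0.19, 0.982, -0.0], [0.982, 0.19, -0.0], [-0.0, -0.0, -1.0]]
contact_force: [-4.3, -4.4, -1.7]
grip_width: 0.113
grip_force: 75.7
```

```bash
python3 st.py
```

```text
[0.42355436 0.10310864 0.11212697] X,Z -213.59216814564718 25.926973568070206 r 215.15999221871576 (212.8) t 0.03609193687042453 F [-4.34500849 -4.35898528 -1.66632133] Fy tool -5.092559739666229 [-0.6059252  -0.04995218 -0.0445045 ] 0.11252150638084696
```

```bash
python3 - <<'E'
from h import *
for n in ["side","top"]:
    c=cap(n);save(c,n+"5.png")
    for nm in ["handle","lid"]:
      for r in regions_of(n,nm)[:1]:
        q=world(c,r["region"]); ex=np.array([.982,.191]);ey=np.array([-.191,.982])
        x=(q[:,:2]-[.6334,.1425])@ex;y=(q[:,:2]-[.6334,.1425])@ey
        print(n,nm,r["confidence"],r["extent"])
        for lo in np.arange(-.23,0.02,.02):
            k=(x>=lo)&(x<lo+.02)&(abs(y)<.12)&(abs(y)>.035)
            if k.sum()>8: print("  x%.2f n%d z50 %.4f z90 %.4f"%(lo,k.sum(),np.median(q[k,2]),np.percentile(q[k,2],90)))
cv2.imwrite("pics/s5c.png",np.hstack([cv2.resize(cv2.imread("pics/side5.png")[220:390,240:410],(400,400)),cv2.resize(cv2.imread("pics/top5.png")[100:260,110:270],(400,400))]))
E
```

```text
side handle 0.67 [360.2, 262.5, 46.3, 52.5]
  x-0.23 n50 z50 0.1339 z90 0.1367
  x-0.21 n97 z50 0.1306 z90 0.1341
  x-0.19 n89 z50 0.1211 z90 0.1284
  x-0.17 n33 z50 0.1136 z90 0.1175
side lid 0.87 [297.8, 259.5, 105.3, 98.7]
  x-0.23 n38 z50 0.1344 z90 0.1372
  x-0.21 n88 z50 0.1301 z90 0.1343
  x-0.19 n117 z50 0.1196 z90 0.1279
  x-0.17 n304 z50 0.1111 z90 0.1140
  x-0.15 n414 z50 0.1475 z90 0.1511
  x-0.13 n467 z50 0.1459 z90 0.1497
  x-0.11 n459 z50 0.1447 z90 0.1480
  x-0.09 n462 z50 0.1432 z90 0.1466
  x-0.07 n470 z50 0.1415 z90 0.1450
  x-0.05 n460 z50 0.1403 z90 0.1438
  x-0.03 n523 z50 0.1027 z90 0.1408
  x-0.01 n180 z50 0.1020 z90 0.1053
top handle 0.66 [221.5, 224.0, 18.6, 23.4]
  x-0.23 n28 z50 0.1344 z90 0.1378
  x-0.21 n46 z50 0.1312 z90 0.1343
  x-0.19 n33 z50 0.1232 z90 0.1275
  x-0.17 n13 z50 0.1148 z90 0.1175
top lid 0.86 [165.7, 157.4, 90.7, 89.8]
  x-0.23 n25 z50 0.1348 z90 0.1378
  x-0.21 n36 z50 0.1316 z90 0.1353
  x-0.19 n31 z50 0.1232 z90 0.1277
  x-0.17 n200 z50 0.1109 z90 0.1139
  x-0.15 n331 z50 0.1462 z90 0.1501
  x-0.13 n434 z50 0.1466 z90 0.1492
  x-0.11 n421 z50 0.1452 z90 0.1477
  x-0.09 n423 z50 0.1437 z90 0.1460
  x-0.07 n410 z50 0.1423 z90 0.1447
  x-0.05 n418 z50 0.1408 z90 0.1432
  x-0.03 n268 z50 0.1387 z90 0.1421
  x-0.01 n159 z50 0.1028 z90 0.1052
```

View pics/s5c.png

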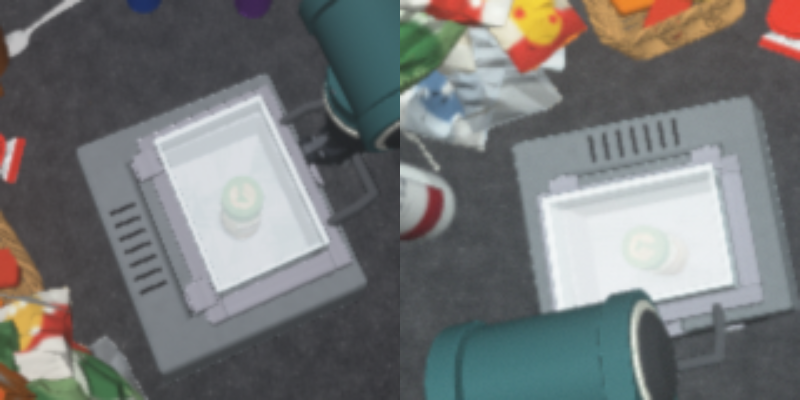

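Emit:
send_rows(steps=[[0,-0.03,0.1,0,0,0],[0,0,0.1,0,0,0],[0,0,0,0,0,0],[0,0,0,0,0,0],[0,0,0,0,0,0],[0,0,0,0,0,0],[0,0,0,0,0,0],[0,0,0,0,0,0],[0,0,0,0,0,0],[0,0,0,0,0,0]])

```text
time: 31.6
eef_pos: [0.4233, 0.1031, 0.1102]
orientation: [[-0.19, 0.982, -0.0], [0.982, 0.19, -0.0], [-0.0, -0.0, -1.0]]
contact_force: [-4.4, -5.8, -1.5]
grip_width: 0.113
grip_force: 75.8
```

Emit:
send_rows(steps=[[0,0,0.1,0,0,0],[0,-0.03,0.1,0,0,0],[0,0,0,0,0,0],[0,0,0,0,0,0],[0,0,0,0,0,0],[0,0,0,0,0,0],[0,0,0,0,0,0],[0,0,0,0,0,0],[0,0,0,0,0,0],[0,0,0,0,0,0]])

```text
time: 32.6
eef_pos: [0.4231, 0.103, 0.1087]
orientation: [[-0.19, 0.982, 0.0], [0.982, 0.19, -0.0], [-0.0, 0.0, -1.0]]
contact_force: [-6.5, -6.1, 4.1]
grip_width: 0.113
grip_force: 76.3
```

Emit:
send_rows(steps=[[0,0,0.05,0,0,0],[0,0,0.05,0,0,0],[0,0,0,0,0,0],[0,0,0,0,0,0],[0,0,0,0,0,0],[0,0,0,0,0,0],[0,0,0,0,0,0],[0,0,0,0,0,0],[0,0,0,0,0,0],[0,0,0,0,0,0]])

```text
time: 33.6
eef_pos: [0.423, 0.103, 0.1078]
orientation: [[-0.19, 0.982, -0.0], [0.982, 0.19, -0.0], [-0.0, -0.0, -1.0]]
contact_force: [-8.1, -5.6, 6.9]
grip_width: 0.112
grip_force: 76.5
```

Emit:
send_rows(steps=[[0,0,0.05,0,0,0],[0,0,0.05,0,0,0],[0,0,0,0,0,0],[0,0,0,0,0,0],[0,0,0,0,0,0],[0,0,0,0,0,0],[0,0,0,0,0,0],[0,0,0,0,0,0],[0,0,0,0,0,0],[0,0,0,0,0,0]])

```text
time: 34.6
eef_pos: [0.4229, 0.103, 0.1068]
orientation: [[-0.19, 0.982, -0.001], [0.982, 0.19, -0.0], [-0.0, -0.001, -1.0]]
contact_force: [-10.1, -5.4, 7.3]
grip_width: 0.114
grip_force: 76.6
```

Emit:
send_rows(steps=[[0,-0.05,0.05,0,0,0],[0,0,0.05,0,0,0],[0,0,0,0,0,0],[0,0,0,0,0,0],[0,0,0,0,0,0],[0,0,0,0,0,0],[0,0,0,0,0,0],[0,0,0,0,0,0],[0,0,0,0,0,0],[0,0,0,0,0,0]])

```text
time: 35.6
eef_pos: [0.4228, 0.103, 0.106]
orientation: [[-0.19, 0.982, 0.001], [0.982, 0.19, -0.0], [-0.0, 0.001, -1.0]]
contact_force: [-7.0, -5.2, 6.0]
grip_width: 0.117
grip_force: 76.5
```

Emit:
send_rows(steps=[[0,-0.05,0.05,0,0,0],[0,0,0.05,0,0,0],[0,0,0,0,0,0],[0,0,0,0,0,0],[0,0,0,0,0,0],[0,0,0,0,0,0],[0,0,0,0,0,0],[0,0,0,0,0,0],[0,0,0,0,0,0],[0,0,0,0,0,0]])

```text
time: 36.6
eef_pos: [0.4227, 0.103, 0.1052]
orientation: [[-0.19, 0.982, 0.002], [0.982, 0.19, 0.0], [-0.0, 0.002, -1.0]]
contact_force: [-2.8, -5.4, 5.7]
grip_width: 0.114
grip_force: 76.5
```

```bash
cat > lid.py <<'E'
from h import *
for n in ["side"]:
    c=cap(n); r=regions_of(n,"lid")[0]["region"]
    q=world(c,r); ex=np.array([.982,.191]);ey=np.array([-.191,.982])
    x=(q[:,:2]-[.6334,.1425])@ex;y=(q[:,:2]-[.6334,.1425])@ey
    k=(x>-.15)&(x<-.045)&(abs(y)<.075)&(q[:,2]>.12); f=np.polyfit(x[k],q[k,2],1);print(n,"slope t",-f[0],"z(-.14)",np.polyval(f,-.14))
    b=(x<-.195)&(abs(y)>.03)&(abs(y)<.06);print("bar ztop",np.percentile(q[b,2],[70,90]))
s=observe();print(s["eef_pos"],s["contact_force"])
E
python3 lid.py
```

```text
side slope t 0.038195581529798905 z(-.14) 0.14387940744655678
bar ztop [0.12779769 0.13009517]
[0.42264455 0.10293325 0.10517038] [-3.70074951 -4.38916396  6.68817132]
```

Emit:
send_rows(steps=[[0,0,0.05,0,0,0],[0,0,0.05,0,0,0],[0,0,0,0,0,0],[0,0,0,0,0,0],[0,0,0,0,0,0],[0,0,0,0,0,0],[0,0,0,0,0,0],[0,0,0,0,0,0],[0,0,0,0,0,0],[0,0,0,0,0,0]])

```text
time: 37.7
eef_pos: [0.4224, 0.1029, 0.1038]
orientation: [[-0.19, 0.982, 0.001], [0.982, 0.19, -0.0], [-0.0, 0.001, -1.0]]
contact_force: [-1.6, -5.5, 6.6]
grip_width: 0.111
grip_force: 77.9
```

Emit:
send_rows(steps=[[0,0,0.05,0,0,0],[0,0,0.05,0,0,0],[0,0,0,0,0,0],[0,0,0,0,0,0],[0,0,0,0,0,0],[0,0,0,0,0,0],[0,0,0,0,0,0],[0,0,0,0,0,0],[0,0,0,0,0,0],[0,0,0,0,0,0]])

```text
time: 38.7
eef_pos: [0.4223, 0.1029, 0.103]
orientation: [[-0.19, 0.982, 0.001], [0.982, 0.19, -0.0], [-0.0, 0.001, -1.0]]
contact_force: [-4.9, -5.6, 9.8]
grip_width: 0.113
grip_force: 78.3
```

Emit:
send_rows(steps=[[0,0,0.05,0,0,0],[0,0,0,0,0,0],[0,0,0,0,0,0],[0,0,0,0,0,0],[0,0,0,0,0,0],[0,0,0,0,0,0],[0,0,0,0,0,0],[0,0,0,0,0,0],[0,0,0,0,0,0],[0,0,0,0,0,0]])

```text
time: 39.7
eef_pos: [0.4223, 0.1029, 0.1025]
orientation: [[-0.19, 0.982, 0.0], [0.982, 0.19, -0.0], [-0.0, 0.0, -1.0]]
contact_force: [-4.2, -4.7, 9.7]
grip_width: 0.117
grip_force: 78.3
```

```bash
python3 lid.py
```

```text
side slope t 0.030222077304809882 z(-.14) 0.14277926187550385
bar ztop [0.12537012 0.12779068]
[0.42229228 0.1029107  0.10251162] [-4.16741793 -4.97123184  9.68627908]
```

Emit:
send_rows(steps=[[0,0,0.05,0,0,0],[0,0,0,0,0,0],[0,0,0,0,0,0],[0,0,0.03,0,0,0],[0,0,0,0,0,0],[0,0,0,0,0,0],[0,0,0,0,0,0],[0,0,0,0,0,0],[0,0,0,0,0,0],[0,0,0,0,0,0]])

```text
time: 40.8
eef_pos: [0.4222, 0.1029, 0.1017]
orientation: [[-0.19, 0.982, 0.0], [0.982, 0.19, -0.0], [-0.0, 0.0, -1.0]]
contact_force: [-6.9, -5.7, 12.1]
grip_width: 0.115
grip_force: 78.4
```

Emit:
send_rows(steps=[[0,0,0.05,0,0,0],[0,0,0,0,0,0],[0,0,0,0,0,0],[0,0,0,0,0,0],[0,0,0,0,0,0],[0,0,0,0,0,0],[0,0,0,0,0,0],[0,0,0,0,0,0],[0,0,0,0,0,0],[0,0,0,0,0,0]])

```text
time: 41.8
eef_pos: [0.4221, 0.1029, 0.1012]
orientation: [[-0.19, 0.982, 0.0], [0.982, 0.19, -0.0], [-0.0, 0.0, -1.0]]
contact_force: [-6.5, -5.4, 9.9]
grip_width: 0.119
grip_force: 78.4
```

```bash
python3 lid.py
```

```text
side slope t 0.02433529633094432 z(-.14) 0.1419266550061931
bar ztop [0.12461798 0.12681208]
[0.42214409 0.10287815 0.10119832] [-6.69447189 -6.29840187 10.70747464]
```

Emit:
send_rows(steps=[[0,0,0.05,0,0,0],[0,0,0,0,0,0],[0,0,0,0,0,0],[0,0,0,0,0,0],[0,0,0,0,0,0],[0,0,0,0,0,0],[0,0,0,0,0,0],[0,0,0,0,0,0],[0,0,0,0,0,0],[0,0,0,0,0,0]])

```text
time: 42.9
eef_pos: [0.4221, 0.1029, 0.1007]
orientation: [[-0.19, 0.982, -0.0], [0.982, 0.19, -0.0], [-0.0, -0.0, -1.0]]
contact_force: [-7.1, -6.0, 10.7]
grip_width: 0.117
grip_force: 78.4
```

Emit:
send_rows(steps=[[0,0,0.05,0,0,0],[0,0,0,0,0,0],[0,0,0,0,0,0],[0,0,0,0,0,0],[0,0,0,0,0,0],[0,0,0,0,0,0],[0,0,0,0,0,0],[0,0,0,0,0,0],[0,0,0,0,0,0],[0,0,0,0,0,0]])

```text
time: 43.9
eef_pos: [0.4219, 0.1028, 0.0995]
orientation: [[-0.19, 0.982, -0.001], [0.982, 0.19, -0.0], [-0.0, -0.001, -1.0]]
contact_force: [-5.3, -6.1, 4.8]
grip_width: 0.117
grip_force: 77.7
```

Emit:
send_rows(steps=[[0,0,0.05,0,0,0],[0,0,0,0,0,0],[0,0,0,0,0,0],[0,0,0,0,0,0],[0,0,0,0,0,0],[0,0,0,0,0,0],[0,0,0,0,0,0],[0,0,0,0,0,0],[0,0,0,0,0,0],[0,0,0,0,0,0]])

```text
time: 44.9
eef_pos: [0.4219, 0.1028, 0.099]
orientation: [[-0.19, 0.982, -0.001], [0.982, 0.19, -0.0], [-0.0, -0.001, -1.0]]
contact_force: [-4.6, -4.9, 3.2]
grip_width: 0.111
grip_force: 77.8
```

```bash
python3 lid.py
```

```text
Traceback (most recent call last):
  File "lid.py", line 3, in <module>
    c=cap(n); r=regions_of(n,"lid")[0]["region"]
                ~~~~~~~~~~~~~~~~~~~^^^
IndexError: list index out of range
```

Emit:
send_rows(steps=[[0,0,-0.05,0,0,0],[0,0,-0.05,0,0,0],[0,0,-0.05,0,0,0],[0,0,-0.05,0,0,0],[0,0,0,0,0,0],[0,0,0,0,0,0],[0,0,0,0,0,0],[0,0,0,0,0,0],[0,0,0,0,0,0],[0,0,0,0,0,0]])

```text
time: 46.0
eef_pos: [0.4221, 0.1029, 0.1014]
orientation: [[-0.19, 0.982, -0.0], [0.982, 0.19, -0.0], [-0.0, -0.0, -1.0]]
contact_force: [-3.6, -5.6, 6.6]
grip_width: 0.115
grip_force: 77.9
```

```bash
sed -i 's/regions_of(n,"lid")\[0\]\["region"\]/np.ones((400,640),bool)/; s/(q\[:,2\]>.12)/(q[:,2]>.12)\&(q[:,2]<.17)/; s/(x<-.195)/(x<-.195)\&(x>-.24)\&(q[:,2]<.137)\&(q[:,2]>.1)/' lid.py; python3 lid.py
```

```text
side slope t 0.026630930041517377 z(-.14) 0.14204574933207376
bar ztop [0.1239749  0.12617449]
[0.42214807 0.10286811 0.10136077] [-3.09901514 -5.93594048  5.35024732]
```

Emit:
send_rows(steps=[[0,0,0.05,0,0,0],[0,0,0.05,0,0,0],[0,0,0.05,0,0,0],[0,0,0.05,0,0,0],[0,0,0.05,0,0,0],[0,0,0.03,0,0,0],[0,0,0,0,0,0],[0,0,0,0,0,0],[0,0,0,0,0,0],[0,0,0,0,0,0]])

```text
time: 47.05
eef_pos: [0.4218, 0.1028, 0.0983]
orientation: [[-0.19, 0.982, -0.001], [0.982, 0.19, -0.0], [-0.0, -0.001, -1.0]]
contact_force: [-6.4, -6.7, 5.1]
grip_width: 0.117
grip_force: 77.8
```

Emit:
send_rows(steps=[[0,0,0.05,0,0,0],[0,0,0,0,0,0],[0,0,0,0,0,0],[0,0,0,0,0,0],[0,0,0,0,0,0],[0,0,0,0,0,0],[0,0,0,0,0,0],[0,0,0,0,0,0],[0,0,0,0,0,0],[0,0,0,0,0,0]])

```text
time: 48.05
eef_pos: [0.4218, 0.1028, 0.0977]
orientation: [[-0.19, 0.982, -0.001], [0.982, 0.19, -0.0], [-0.0, -0.001, -1.0]]
contact_force: [-6.4, -6.1, 5.3]
grip_width: 0.116
grip_force: 77.8
```

Emit:
send_rows(steps=[[0,0,0.05,0,0,0],[0,0,0,0,0,0],[0,0,0.03,0,0,0],[0,0,0,0,0,0],[0,0,0,0,0,0],[0,0,0,0,0,0],[0,0,0,0,0,0],[0,0,0,0,0,0],[0,0,0,0,0,0],[0,0,0,0,0,0]])

```text
time: 49.05
eef_pos: [0.4217, 0.1028, 0.097]
orientation: [[-0.19, 0.982, -0.001], [0.982, 0.19, -0.0], [-0.0, -0.001, -1.0]]
contact_force: [-7.5, -6.9, 6.3]
grip_width: 0.113
grip_force: 77.9
```

Emit:
send_rows(steps=[[0,0,0.05,0,0,0],[0,0,0,0,0,0],[0,0,0,0,0,0],[0,0,0,0,0,0],[0,0,0,0,0,0],[0,0,0,0,0,0],[0,0,0,0,0,0],[0,0,0,0,0,0],[0,0,0,0,0,0],[0,0,0,0,0,0]])

```text
time: 50.05
eef_pos: [0.4217, 0.1028, 0.0964]
orientation: [[-0.19, 0.982, -0.001], [0.982, 0.19, -0.001], [-0.0, -0.001, -1.0]]
contact_force: [-8.0, -6.3, 5.3]
grip_width: 0.114
grip_force: 77.9
```

Emit:
send_rows(steps=[[0,-0.02,0.05,0,0,0],[0,0,0,0,0,0],[0,0,0.03,0,0,0],[0,0,0,0,0,0],[0,0,0,0,0,0],[0,0,0,0,0,0],[0,0,0,0,0,0],[0,0,0,0,0,0],[0,0,0,0,0,0],[0,0,0,0,0,0]])

```text
time: 51.05
eef_pos: [0.4216, 0.1028, 0.0957]
orientation: [[-0.19, 0.982, -0.001], [0.982, 0.19, -0.0], [-0.0, -0.001, -1.0]]
contact_force: [-6.5, -5.2, 6.1]
grip_width: 0.109
grip_force: 77.9
```

```bash
python3 lid.py
```

```text
side slope t -0.00026515448501889926 z(-.14) 0.13851252378261011
bar ztop [0.11931639 0.12089105]
[0.42162267 0.10278124 0.0957377 ] [-7.44779567 -6.11807974  5.00665819]
```

Emit:
send_rows(steps=[[0,0,0.05,0,0,0],[0,0,0,0,0,0],[0,0,0.03,0,0,0],[0,0,0,0,0,0],[0,0,0,0,0,0],[0,0,0,0,0,0],[0,0,0,0,0,0],[0,0,0,0,0,0],[0,0,0,0,0,0],[0,0,0,0,0,0]])

```text
time: 52.1
eef_pos: [0.4216, 0.1028, 0.0949]
orientation: [[-0.19, 0.982, -0.001], [0.982, 0.19, -0.0], [-0.0, -0.001, -1.0]]
contact_force: [-8.2, -6.6, 6.5]
grip_width: 0.112
grip_force: 77.9
```

Emit:
send_rows(steps=[[0,0,0.05,0,0,0],[0,0,0,0,0,0],[0,0,0.03,0,0,0],[0,0,0,0,0,0],[0,0,0,0,0,0],[0,0,0,0,0,0],[0,0,0,0,0,0],[0,0,0,0,0,0],[0,0,0,0,0,0],[0,0,0,0,0,0]])

```text
time: 53.1
eef_pos: [0.4215, 0.1028, 0.0939]
orientation: [[-0.19, 0.982, -0.001], [0.982, 0.19, -0.0], [-0.0, -0.001, -1.0]]
contact_force: [-7.8, -6.4, 3.8]
grip_width: 0.119
grip_force: 77.8
```

Emit:
send_rows(steps=[[0,0,0.05,0,0,0],[0,0,0,0,0,0],[0,0,0,0,0,0],[0,0,0,0,0,0],[0,0,0,0,0,0],[0,0,0,0,0,0],[0,0,0,0,0,0],[0,0,0,0,0,0],[0,0,0,0,0,0],[0,0,0,0,0,0]])

```text
time: 54.1
eef_pos: [0.4215, 0.1028, 0.0937]
orientation: [[-0.19, 0.982, -0.001], [0.982, 0.19, -0.0], [-0.0, -0.001, -1.0]]
contact_force: [-10.3, -6.5, 8.4]
grip_width: 0.117
grip_force: 78.3
```

Emit:
send_rows(steps=[[0,0,-0.05,0,0,0],[0,0,-0.05,0,0,0],[0,0,0,0,0,0],[0,0,0,0,0,0],[0,0,0,0,0,0],[0,0,0,0,0,0],[0,0,0,0,0,0],[0,0,0,0,0,0],[0,0,0,0,0,0],[0,0,0,0,0,0]])

```text
time: 55.1
eef_pos: [0.4215, 0.1027, 0.094]
orientation: [[-0.19, 0.982, -0.001], [0.982, 0.19, -0.001], [-0.0, -0.001, -1.0]]
contact_force: [-4.0, -5.7, -0.2]
grip_width: 0.112
grip_force: 77.1
```

Emit:
send_rows(steps=[[0,0,0,0,0,0],[0,0,0,0,0,0],[0,0,0,0,0,0],[0,0,0,0,0,0],[0,0,0,0,0,0],[0,0,0,0,0,0],[0,0,0,0,0,0],[0,0,0,0,0,0],[0,0,0,0,0,0],[0,0,0,0,0,0]], grip=-0.2)

```text
time: 56.1
eef_pos: [0.4219, 0.103, 0.0945]
orientation: [[-0.19, 0.982, -0.0], [0.982, 0.19, 0.0], [0.0, 0.0, -1.0]]
contact_force: [0.2, -0.2, 0.3]
grip_width: 0.399
grip_force: 0.0
```

```bash
python3 lid.py
```

```text
side slope t -0.009422819189075466 z(-.14) 0.1373591541939713
bar ztop [0.11677086 0.11867189]
[0.42191521 0.10293081 0.09451907] [-0.05789942 -0.46128874 -0.00378124]
```

Released and the lid stays at about -0.01 rad: latched. Rise clear.

Emit:
send_rows(steps=[[0,0,-0.5,0,0,0],[0,0,-1,0,0,0],[0,0,-1.5,0,0,0],[0,0,-2,0,0,0],[0,0,-3,0,0,0],[0,0,-3,0,0,0],[0,0,-3,0,0,0],[0,0,-2,0,0,0],[0,0,-1,0,0,0],[0,0,0,0,0,0]])

```text
time: 57.15
eef_pos: [0.4222, 0.103, 0.2662]
orientation: [[-0.19, 0.982, 0.002], [0.982, 0.19, 0.0], [-0.0, 0.002, -1.0]]
contact_force: [0.3, -0.3, 1.1]
grip_width: 0.398
grip_force: 0.0
```

```bash
python3 lid.py; python3 - <<'E'
from h import *
c=cap("side");save(c,"s9.png")
cv2.imwrite("pics/s9c.png",cv2.resize(cv2.imread("pics/s9.png")[90:390,200:440],None,fx=2,fy=2))
E
```

```text
side slope t -0.006913449614806323 z(-.14) 0.1374643352873968
bar ztop [0.11715151 0.11933958]
[0.4219334  0.10294858 0.26473119] [ 0.18771497  0.59905047 -0.80677195]
```

View pics/s9c.png

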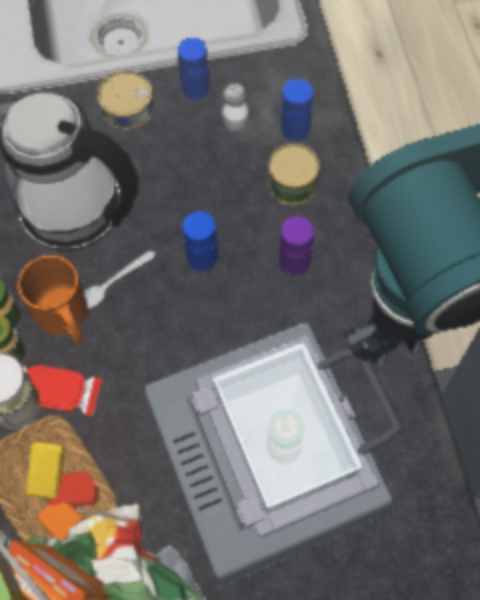

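The lid is shut, the jar stands upright under the dome at (285,435), the shaker (235,105) and tin (293,170) have not moved, and the gripper is clear.

```bash
python3 -c "
from workcell import bot;print(bot.hand_in())"
```

```text
the job is handed in; nothing more can be done
None
```

The spice jar stands upright in the chamber, the lid was lowered under control and pressed until it latched (highest push read about 12 N), and it stayed shut after release; the shaker and tin were left in place, and I handed the job in at about 57 s.

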